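Draw the spring tester's rod to its mark and hold it

TASK

On the bench's spring tester the large steel weight stands in the way of the pull rod: first pick it up and set it down, upright and let go, in the shallow tray with the small weight. Then take the rod's upright handle, draw the rod out of its barrel against the spring until its pointer stands level with the rider on the scale, and finish while still holding it there steadily. Leave the rider where it is set, never drop or topple the weight, and do not disturb the other things on the bench.

Things in the scene. Friction and masses are not known exactly. Their poses are not given: they have to be found in the camera images.
- jig: Spring tester, fixed. Origin on the bench below the handle when the rod is fully in; +x runs along the rod into the barrel, so the rod is drawn out along -x (roughly towards the robot). Base plate x = 65 to 200 mm, 100 wide, 10 high. Dark level barrel, 28 mm diameter, x = 70 (mouth) to 190 mm, axis 40 mm up, slot on top; rider rail on its +y side, white scale on its -y side, both 47 mm high
- handle: Upright steel pin on the rod's outer end, 16 mm diameter, from 34 to 90 mm above the bench. Origin on its axis, 40 mm above the bench (the rod's axis). It can swivel stiffly on its own axis. The rod, 12 mm diameter, runs from it to the barrel. Grip the pin from above, higher than 50 mm, either way round: 62 mm is free between pin and barrel mouth, and nothing lies below it
- rod (a joint): How far the rod is drawn out, m: 0 = fully in, as it starts; end stop at 0.10. An inner spring pulls it back in with 3 N at 0 and 1 N more for every 10 mm, so it returns when released
- rider (a joint): Where the rider is set on the scale, in m of rod travel (0.045 to 0.085 at the start): when rod has the same value, pointer and rider are level. It is clamped by friction (6 N) and must be left where it is
- pointer_top (a point): Top centre of the pointer, a bright metal flag 6 mm thick along the rod and 20 mm wide across it that stands up out of the slot of the barrel to 70 mm above the bench. It is fixed to the rod and moves with it, 165 mm behind the handle's axis
- rider_tip (a point): Top of the tip of the rider's blade (6 mm thick along the rod, 70 mm above the bench), 13 mm to the +y side of the barrel's axis, 3 mm clear of the pointer's edge. The rider is an aluminium block 20 mm long on the +y rail, whose blade points at the slot. Its x axis is the jig's; the pointer is level with it when both have the same x along the rod
- weight: Large polished steel weight, 40 mm diameter and 50 mm high with a narrow neck and a 22 mm diameter knob on top, 72 mm high in all, 0.38 to 0.6 kg; origin at the centre of its underside, z up. It stands upright on the bench in front of the handle (on the handle's way out), its axis 56 to 68 mm from the handle's axis
- tray: Shallow grey plastic tray, fixed, 120 (x) x 180 (y) x 18 mm outside, walls and floor 5 mm; origin at the centre of its underside. It lies to the left or to the right of the tester; on the other side lies the meter. The small weight stands in its +y half, so its -y half is free
- tray_in (a point): Centre of the tray's inner floor, 5 mm above the bench; its axes are the tray's
- small_weight: Small steel weight of the same form, 28 mm diameter, 43 mm high in all, standing in the tray about 55 mm to the +y side of its centre; origin at its underside. To be left alone
- meter: White bench meter, fixed, 120 x 130 x 55 mm with a knob and three brass terminals on top to 65 mm; origin at the centre of its underside
- screwdriver: Screwdriver 160 mm long, loose, lying on the -y side of the tester; to be left alone
- tape_roll: Cardboard-coloured roll, 64 mm outside diameter, 20 mm high, lying flat on the +y side of the tester; to be left alone
- wrench: Steel wrench 160 mm long, lying across the front of the tester, nearest the robot; to be left alone
- beaker: Glass beaker, 70 mm diameter, 90 mm high, to the left; to be left alone
- bottle: White plastic bottle, 60 mm diameter, 140 mm high, to the right; to be left alone
There are look-alikes about, which are no part of the job. What is shaped like the weight but brown or orange is not meant.

How it is judged (in metres and radians):
On the way, in this order (a step that is already met when the one before it is completed fails the run):
1. the large weight stands upright in the tray, let go and at rest, with the rod still fully in (x of weight in the frame of tray_in between -0.04 and 0.04 m and y of weight in the frame of tray_in between -0.07 and 0.07 m and z of weight in the frame of tray_in between -0.004 and 0.005 m and angle between weight's own z axis and vertical below 0.1 rad and linear speed of weight below 0.02 m/s and contact force between the fingers and weight below 0.1 N and value of joint rod below 0.01 m), for 0.2 s.
2. the fingers hold the handle with the pointer level with the rider (x of pointer_top in the frame of rider_tip between -0.005 and 0.005 m and contact force between the fingers and handle above 3 N and velocity of joint rod between -0.01 and 0.01 m/s and contact force between handle and weight below 0.1 N), for 0.2 s.
At the end, for the whole second after the job is handed in: Fingers still hold the handle (over 3 N); rod at rest, pointer within 5 mm of the rider along the rod, no weight against the handle. Large weight upright (0.1 rad) on the tray floor, axis within 40 mm (x) and 70 mm (y) of its centre, let go and at rest (all of step 2 and x of weight in the frame of tray_in between -0.04 and 0.04 m and y of weight in the frame of tray_in between -0.07 and 0.07 m and z of weight in the frame of tray_in between -0.004 and 0.005 m and angle between weight's own z axis and vertical below 0.1 rad and linear speed of weight below 0.02 m/s and contact force between the fingers and weight below 0.1 N); the arm keeps its last pose, push and grip.
It fails at once if the rider is shifted by more than 4 mm (distance of rider_tip from where it was at the start of the episode above 0.004 m).
It fails at once if the large weight is toppled (angle between weight's own z axis and vertical above 0.6 rad).
It fails at once if the large weight is dropped (moves faster than 0.5 m/s out of the fingers) (linear speed of weight above 0.5 m/s and contact force between the fingers and weight below 0.05 N).
It fails at once if another thing on the bench is moved by more than 30 mm (distance of any of small_weight, screwdriver, tape_roll, wrench, beaker, bottle from where it was at the start of the episode above 0.03 m).
It also fails if it takes over 53 s, if anything falls off the work surface, if the arm or the gripper's body presses on something with over 40 N, if the wrist force passes 120 N, or if a joint passes its speed limit or range.

ROBOT

A 6-joint arm with a two-finger parallel gripper is mounted at the origin on the work surface. World frame = base frame: x ahead of the robot, y to its left, z up, the work surface at z = 0. Lengths are in mm, angles in rad, forces in N, time in s.
With the tool pointing down it reaches from about 275 to 1000 mm from the base axis. Payload 8.4 kg.
Tool frame: the origin (TCP) lies midway between the tips of the shut fingers; the grasp point (between the pads) lies grip_depth behind it (grip_depth is the distance from the TCP to the grasp point, in mm); z points along the fingers, y is the line along which they close (so a half turn about z gives the same grasp; the last joint's range is limited). The gripper opens to 85 mm and grips with 20 to 120 N. Pads are 22 mm wide; open, the fingers measure 114 mm over their backs; the gripper's body (76 mm by 85 mm) begins 54 mm behind the grasp point. The pads swing forward as they close: fully open they stand 13 mm farther back than shut.
Start: joints at [-1.292, 0.353, 1.633, -0, 1.155, -0.002], TCP at [173.201, -600.524, 231.281] pointing down, gripper open.
Joint ranges: [-2.63, 2.63], [-0.92, 2.1], [0.06, 2.66], [-1.3, 4.44], [0, 2.69], [-3.02, 3.02]. Speed limits (rad/s): [2.22, 2.22, 2.79, 3.14, 3.14, 3.14].

INTERFACE

Orientations are given as [roll, pitch, yaw] about the fixed x, y, z axes, in that order (R = Rz(yaw) Ry(pitch) Rx(roll)).
In Python, from rig import * gives the robot as it stands.
- The arm moves only by the shell command python3 -m creep 'ROWS' [FORCE]. ROWS is JSON, a list of rows, each an object of numbers: "x", "y", "z": the shift along the tool's x, y, z in mm; "rx", "ry", "rz": the turn, a rotation vector about the tool's x, y, z in rad; "hand": the finger opening in mm, from 0 to 85.4. A call has 1 to 20 rows; each row shifts and turns the commanded pose from where the row before left it, along the tool's axes as they then stand; what a row does not reach is not made up. A row lasts 1/8 s, in which the tool goes at most 62.5 mm and 10.7 degrees, less where a joint would pass 70% of its speed; a pose out of reach is approached as far as the arm can. A call with a gripper value outside its range is refused whole. The fingers move at their own pace and stop on an object; FORCE is the grip in N (left out, the last holds). Time passes only in rows, so rows that do not move let the fingers close. It gives the time, the measured TCP pose, the force, the opening and the grip force at its end, in the units of the state.
- sense(): the state, without advancing time (a new reading comes with each control period).
- grab_frame(name): name is "scene" or "top" or "wrist"; returns the picture (480x640x3 uint8, red, green, blue); there is no depth.
- get_calibration(name): a dict with "K" (3x3 intrinsics, pixels), "k1" (the pictures are not rectified: a ray, as slopes to the right and down, at radius r is drawn at 1 + k1 r^2 times it, then the intrinsics apply), "R" (3x3) and "t" (3): a world point X has camera coordinates R X + t. Camera axes: x right, y down, z forward; pixel columns grow to the right and rows downward; lengths in mm; the calibration is good to about 2 mm. A picture is of the moment at which its call begins: read the wrist's pose just before it. get_calibration takes no time and is no camera call; for the wrist camera it gives the pose at the moment of the call.
- sign_off(): hands the job in; it is judged then, once.
The state is a dict: "clock": time; "qpos": joint angles; "qvel": joint speeds; "joint_efforts": joint torques, N m; "eef_pos": TCP position; "tcp_rot": TCP orientation; "contact_force": force on the tool from outside, world axes, zero at the start; "wrist_torque": the same for the moment, N m; "opening": opening from 0.0 (shut) to 1.0 (fully open); "grasp_force": force on a finger pad.
Only numpy, scipy, OpenCV 4.12 (cv2) and the standard library are available. Lean on these libraries where they do the work, as an engineer would, in place of code of your own. Each camera call takes 0.05 s, during which the arm holds its last target. There are 200 camera calls.

## Working session

There is one attempt and no reset: what is moved stays moved. The work goes in short steps, Python scripts to look and compute and a shell command to move; the robot and the scene stay as the last step left them, time stands still between calls to the robot, and variables do not carry over. Pictures are saved under pics/ and viewed, at most 10 in all, crops included, and the job is handed in when it is done.

```bash
mkdir -p pics; ls; cat > h.py <<'E'
from rig import *
import numpy as np, cv2
def rays(cal,px):
    K,k1=np.array(cal["K"],float),cal["k1"]
    d=cv2.undistortPoints(np.array(px,float).reshape(-1,1,2),K,np.array([k1,0,0,0.])).reshape(-1,2)
    R=np.array(cal["R"]);t=np.array(cal["t"]).ravel()
    return -R.T@t,(np.c_[d,np.ones(len(d))]@R)
def plane(cal,px,z):
    c,d=rays(cal,px); return c+d*((z-c[2])/d[:,2])[:,None]
def proj(cal,X):
    p,_=cv2.projectPoints(np.array(X,float).reshape(-1,1,3),cv2.Rodrigues(np.array(cal["R"]))[0],np.array(cal["t"],float).ravel(),np.array(cal["K"],float),np.array([cal["k1"],0,0,0.]))
    return p.reshape(-1,2)
def save(n,im): cv2.imwrite("pics/"+n+".png",im[...,::-1])
E
python3 - <<'E'
from h import *
import pickle
d={}
for n in("scene","top"):
    c=get_calibration(n);im=grab_frame(n);d[n]=(c,im);save(n,im)
    print(n,np.round(rays(c,[[320,240]]),2))
pickle.dump(d,open("d.pkl","wb"))
print(sense(),grip_depth)
E
```

```text
picsTraceback (most recent call last):
  File "<stdin>", line 6, in <module>
    return _wrapfunc(a, 'round', decimals=decimals, out=out)
    return _wrapit(obj, method, *args, **kwds)
    conv = _array_converter(obj)
ValueError: setting an array element with a sequence. The requested array has an inhomogeneous shape after 1 dimensions. The detected shape was (2,) + inhomogeneous part.
```

```bash
python3 - <<'E'
from h import *
import pickle
d={}
for n in("scene","top"):
    c=get_calibration(n);im=grab_frame(n);d[n]=(c,im);save(n,im)
    print(n,rays(c,[[320,240]]),c["K"],c["k1"])
pickle.dump(d,open("d.pkl","wb"))
print(sense());print(grip_depth)
E
```

```text
scene (array([1031.86884707, -578.38351346,  602.54919118]), array([[-0.49564025,  0.6563432 , -0.56885554]])) [[510.72265869   0.         319.79722125]
 [  0.         510.72265869 236.68507723]
 [  0.           0.           1.        ]] -0.12413167487806379
top (array([ 494.30888789,   28.71889972, 1307.00707043]), array([[ 0.07529962, -0.02297431, -0.99690856]])) [[576.31016318   0.         319.85440383]
 [  0.         576.31016318 237.14961923]
 [  0.           0.           1.        ]] -0.030928306636833783
{'clock': 0.15, 'qpos': array([-1.29239754e+00,  3.53490777e-01,  1.63395685e+00, -1.06197339e-05,
        1.15514515e+00, -2.40120316e-03]), 'qvel': array([-0.00167348, -0.00086159, -0.00178079, -0.00161374,  0.0010257 ,
        0.00017804]), 'joint_efforts': array([-6.71703783e-04, -6.05639362e+01, -3.42340207e+01, -4.51582093e-05,
        6.20353821e-03,  7.15851144e-06]), 'eef_pos': array([ 173.10491598, -600.19385542,  230.73581041]), 'tcp_rot': array([-3.14059251e+00,  7.30968655e-06,  2.80804283e-01]), 'contact_force': array([-0.29761934,  0.31102116,  0.51779771]), 'wrist_torque': array([-0.01690875, -0.04241527,  0.00349919]), 'grasp_force': 0.0, 'opening': 1.0002042208776794}
18.700000000000003
```

View pics/top.png

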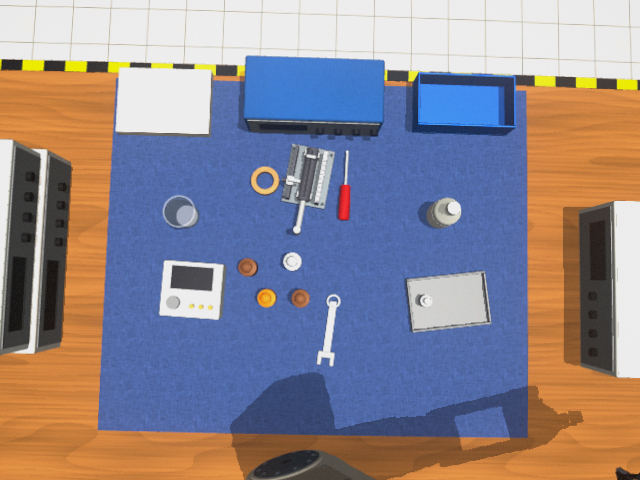

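View pics/scene.png

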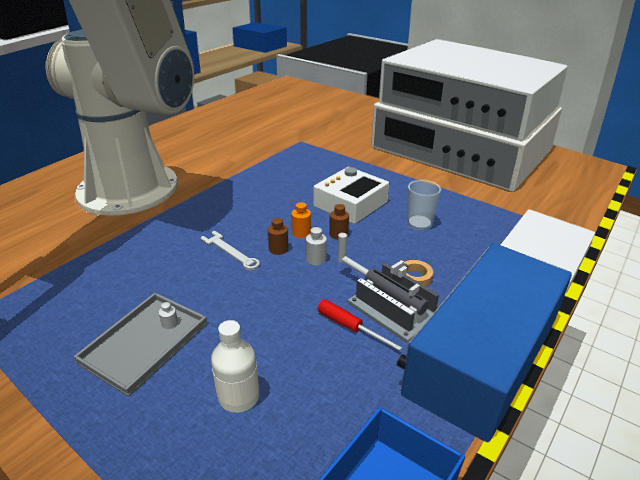

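Top view: steel weight at (291,261). Look-alikes are brown (247,267), orange (266,297), brown (300,298) and the small steel weight in the tray (425,300). Handle at (297,231), barrel towards (317,150), tray at (448,301) with its free half on the right, meter at (192,290). By the description I choose the bright steel one at (291,261), just in front of the handle. Next is a close crop, with masks.

```bash
python3 - <<'E'
from h import *
import pickle
d=pickle.load(open("d.pkl","rb"))
c,im=d["top"]; s,ims=d["scene"]
a=cv2.resize(im[135:285,240:360],None,fx=4,fy=4,interpolation=cv2.INTER_CUBIC)[:600]
b=cv2.resize(ims[225:305,290:370],None,fx=4,fy=4,interpolation=cv2.INTER_CUBIC)
out=np.zeros((600,800,3),np.uint8);out[:,:480]=a;out[:320,480:]=b
save("crop",out)
# tray outline
hsv=cv2.cvtColor(im,cv2.COLOR_RGB2HSV)
m=((hsv[...,1]<60)&(hsv[...,2]>60)).astype(np.uint8)
for name,(x0,y0,x1,y1) in dict(tray=(395,262,500,340),weight=(275,248,310,275),handle=(285,205,306,240)).items():
    k=np.zeros_like(m);k[y0:y1,x0:x1]=m[y0:y1,x0:x1]
    cs,_=cv2.findContours(k,0,2);q=max(cs,key=cv2.contourArea)
    r=cv2.minAreaRect(q);print(name,r,cv2.boxPoints(r).round(1).tolist())
    if name=="tray":
        P=plane(c,cv2.boxPoints(r),18);print(P.round(1).tolist(),P.mean(0))
    if name=="weight": print(plane(c,[r[0]],36),plane(c,[r[0]],50))
print("scene weight knob z72",plane(s,[[316.5,231]],72), "top knob",plane(c,[[291.5,260]],72))
print("handle top",plane(c,[[297,230.5]],90),plane(s,[[342.5,236]],90))
print("others",plane(c,[[247,267],[266,297],[300,298],[425,300]],60))
E
```

```text
tray ((448.2013854980469, 301.16302490234375), (54.2790641784668, 80.24089050292969), 83.9909896850586) [[405.5, 278.3999938964844], [485.29998779296875, 270.0], [490.8999938964844, 324.0], [411.1000061035156, 332.3999938964844]]
[[510.2, -194.6, 18.0], [533.2, -375.4, 18.0], [412.6, -388.5, 18.0], [390.5, -208.8, 18.0]] [ 461.60934546 -291.81247961   18.        ]
weight ((292.0, 261.0), (18.0, 18.0), 90.0) [[283.0, 252.0], [301.0, 252.0], [301.0, 270.0], [283.0, 270.0]]
[[542.38085408  60.05340274  36.        ]] [[541.85134678  59.70825671  50.        ]]
handle ((298.4043884277344, 219.0970001220703), (7.629434108734131, 30.177812576293945), 10.885527610778809) [[291.79998779296875, 233.1999969482422], [297.5, 203.60000610351562], [305.0, 205.0], [299.29998779296875, 234.60000610351562]]
scene weight knob z72 [[546.43492609  53.25941344  72.        ]] top knob [[543.13391444  60.29292645  72.        ]]
handle top [[605.19837834  49.87760725  90.        ]] [[609.27004278  47.7925975   90.        ]]
others [[ 526.18037447  156.08771286   60.        ]
 [ 462.74686907  113.23325029   60.        ]
 [ 462.28146842   40.13250984   60.        ]
 [ 463.92536499 -230.37578327   60.        ]]
```

View pics/crop.png

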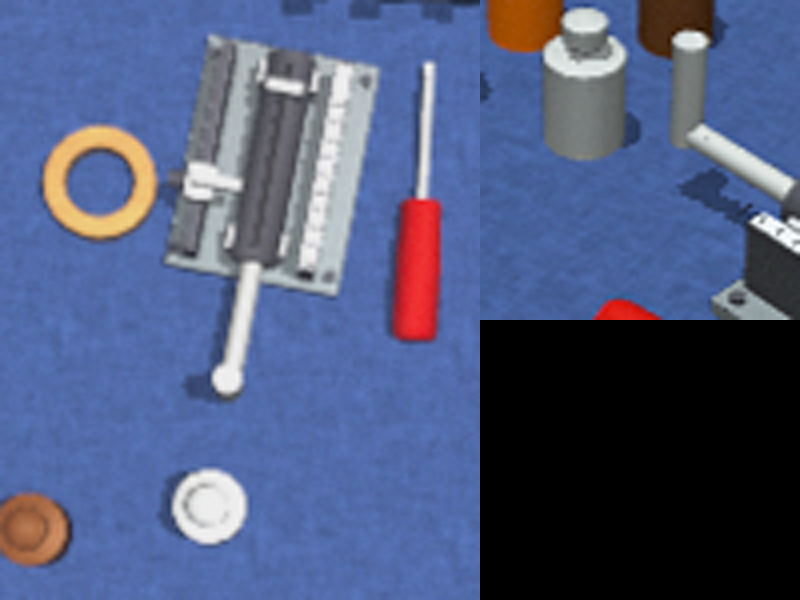

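The crop confirms it: the steel weight is at full-image pixel (292.2,261.5), the handle top (297,229.8), the pointer (311.8,156) and the rider blade tip about (300,181). Next I work out the jig pose and the moves.

```bash
cat > mv.py <<'E'
from h import *
def go(tx,ty,tz,yaw):
    s=sense();p=s["eef_pos"];y=s["tcp_rot"][2]
    d=np.array([tx,ty,tz])-p
    print("t",round(s["clock"],2),"eef",p.round(1),"rot",s["tcp_rot"].round(3),"F",s["contact_force"].round(1),"op",round(s["opening"],3),"g",round(s["grasp_force"],1))
    for n,a in(("now",y),("after turn",yaw)):
        print(n,"x %.1f y %.1f z %.1f"%(d[0]*np.cos(a)+d[1]*np.sin(a),d[0]*np.sin(a)-d[1]*np.cos(a),-d[2]),"rz %.3f"%(y-yaw))
E
python3 - <<'E'
from mv import *
import pickle
d=pickle.load(open("d.pkl","rb"));c,im=d["top"]
f=lambda u,v:[240+u/4,135+v/4]
B=plane(c,[f(208,35),f(380,68),f(337,296),f(166,264)],10);B=B[:,:2]
e1=B[0]-B[3];e2=B[1]-B[2];e3=B[3]-B[2];e4=B[0]-B[1]
print("plate",B.round(1).tolist(),[np.linalg.norm(e).round(1) for e in(e1,e2,e3,e4)])
print("yaws",np.arctan2(e1[1],e1[0]),np.arctan2(e2[1],e2[0]),np.arctan2(-e3[0],e3[1]),np.arctan2(-e4[0],e4[1]))
phi=np.mean([np.arctan2(e1[1],e1[0]),np.arctan2(e2[1],e2[0]),np.arctan2(-e3[0],e3[1]),np.arctan2(-e4[0],e4[1])])
u=np.array([np.cos(phi),np.sin(phi)]);cen=B.mean(0);O=cen-132.5*u
P=plane(c,[f(287,84),f(240,184)],70)[:,:2];H=plane(c,[f(228,379)],90)[0,:2]
W=plane(c,[f(208.5,505)],60)[0,:2]
v=np.array([-u[1],u[0]])
print("phi",phi,"O from plate",O,"handle",H,"W",W,"W in jig",(W-O)@u,(W-O)@v)
print("pointer jig",(P[0]-O)@u,(P[0]-O)@v,"rider",(P[1]-O)@u,(P[1]-O)@v,"diff",(P[0]-P[1])@u)
go(W[0],W[1],150,phi)
E
```

```text
plate [[811.4, 68.0], [795.0, -30.8], [663.0, -9.2], [678.7, 88.1]] [np.float64(134.2), np.float64(133.8), np.float64(98.6), np.float64(100.2)]
yaws -0.15086908413521444 -0.16255554355052168 -0.16014958292544107 -0.1640679150316561
phi -0.15941053141070832 O from plate [606.21043713  50.05728538] handle [606.79386519  49.91959274] W [540.93940272  59.17726864] W in jig -65.89113643993186 -1.3565273333949965
pointer jig 166.88168431057795 -1.1536852493012546 rider 107.9576263858215 13.825048339599535 diff 58.92405792475645
t 0.15 eef [ 173.1 -600.2  230.7] rot [-3.141  0.     0.281] F [-0.3  0.3  0.5] op 1.0 g 0.0
now x 536.2 y -531.6 z 80.7 rz 0.440
after turn x 258.5 y -709.4 z 80.7 rz 0.440
```

```bash
python3 -m creep '[{"rz":0.147},{"rz":0.147},{"rz":0.146},{"x":9,"y":-25},{"x":17,"y":-47},{"x":18,"y":-50},{"x":18,"y":-50},{"x":18,"y":-50},{"x":18,"y":-50},{"x":18,"y":-50},{"x":18,"y":-50},{"x":18,"y":-50},{"x":18,"y":-50},{"x":18,"y":-50},{"x":18,"y":-50},{"x":18,"y":-50},{"x":18,"y":-50},{"x":9,"y":-25},{"x":6,"y":-13},{}]' 60; python3 - <<'E'
from mv import *
go(541,59,150,-0.1595)
im=grab_frame("wrist");save("wr1",im);c=get_calibration("wrist")
print(proj(c,[[541,59,72],[541,59,50],[606.5,50,90]]).round(1))
import pickle;pickle.dump((c,im),open("w.pkl","wb"))
E
```

```text
t 0.15 eef [ 173.1 -600.2  230.7] rot [-3.141  0.     0.281] F [-0.3  0.3  0.5] op 1.0 g 0.0
now x 536.2 y -531.4 z 80.7 rz 0.440
after turn x 258.5 y -709.3 z 80.7 rz 0.440
[[ -742.2  -817.7]
 [ -645.9  -733.8]
 [ -821.3 -1075. ]]schema error: expected keys x, y, z, rx, ry, rz, hand
```

View pics/wr1.png

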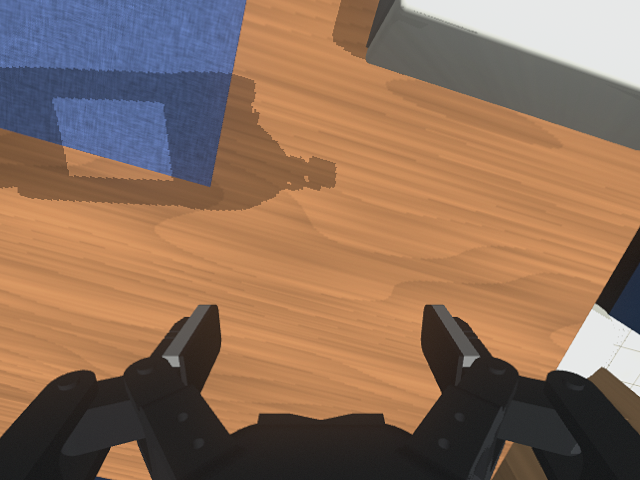

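The call was refused (schema) and the arm did not move; the picture shows only the start view with the open fingers. I'll try again without the empty row.

```bash
python3 -m creep '[{"rz":0.147},{"rz":0.147},{"rz":0.146}]' 60; python3 - <<'E'
from mv import *
go(541,59,150,-0.1595)
E
```

```text
t 0.2 eef [ 173.1 -600.2  230.8] rot [-3.141  0.     0.281] F [0.  0.6 0.5] op 1.007 g 0.0
now x 536.2 y -531.5 z 80.8 rz 0.440
after turn x 258.5 y -709.3 z 80.8 rz 0.440schema error: expected keys x, y, z, rx, ry, rz, hand
```

```bash
python3 -m creep '[{"x":0,"y":0,"z":0,"rx":0,"ry":0,"rz":0.147,"hand":85},{"x":0,"y":0,"z":0,"rx":0,"ry":0,"rz":0.147,"hand":85},{"x":0,"y":0,"z":0,"rx":0,"ry":0,"rz":0.146,"hand":85},{"x":9,"y":-25,"z":0,"rx":0,"ry":0,"rz":0,"hand":85},{"x":18,"y":-50,"z":0,"rx":0,"ry":0,"rz":0,"hand":85},{"x":18,"y":-50,"z":0,"rx":0,"ry":0,"rz":0,"hand":85},{"x":18,"y":-50,"z":0,"rx":0,"ry":0,"rz":0,"hand":85},{"x":18,"y":-50,"z":0,"rx":0,"ry":0,"rz":0,"hand":85},{"x":18,"y":-50,"z":0,"rx":0,"ry":0,"rz":0,"hand":85},{"x":18,"y":-50,"z":0,"rx":0,"ry":0,"rz":0,"hand":85},{"x":18,"y":-50,"z":0,"rx":0,"ry":0,"rz":0,"hand":85},{"x":18,"y":-50,"z":0,"rx":0,"ry":0,"rz":0,"hand":85},{"x":18,"y":-50,"z":0,"rx":0,"ry":0,"rz":0,"hand":85},{"x":18,"y":-50,"z":0,"rx":0,"ry":0,"rz":0,"hand":85},{"x":18,"y":-50,"z":0,"rx":0,"ry":0,"rz":0,"hand":85},{"x":18,"y":-50,"z":0,"rx":0,"ry":0,"rz":0,"hand":85},{"x":18,"y":-50,"z":0,"rx":0,"ry":0,"rz":0,"hand":85},{"x":9,"y":-25,"z":0,"rx":0,"ry":0,"rz":0,"hand":85},{"x":0,"y":0,"z":0,"rx":0,"ry":0,"rz":0,"hand":85},{"x":0,"y":0,"z":0,"rx":0,"ry":0,"rz":0,"hand":85}]' 60; python3 - <<'E'
from mv import *
go(541,59,150,-0.1595)
im=grab_frame("wrist");save("wr2",im);c=get_calibration("wrist")
print(proj(c,[[541,59,72],[541,59,50],[606.5,50,90]]).round(1))
E
```

```text
clock: 2.7
eef_pos: [532.4, 50.2, 231.0]
tcp_rot: [3.141, 0.001, -0.159]
contact_force: [-0.3, -0.5, 0.1]
opening: 0.999
grasp_force: 0.0
t 2.7 eef [532.4  50.2 231. ] rot [ 3.141e+00  1.000e-03 -1.590e-01] F [-0.3 -0.5  0.1] op 0.999 g 0.0
now x 7.1 y -10.1 z 81.0 rz 0.001
after turn x 7.1 y -10.1 z 81.0 rz 0.001
[[307.7 213.4]
 [308.5 208.1]
 [304.  135.8]]
```

View pics/wr2.png

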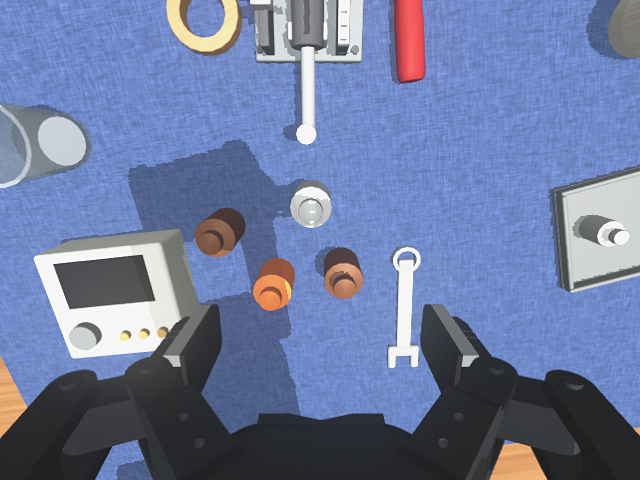

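Knob top at (312,211), handle top at (306,133), within 4 px of prediction; the nearest brown look-alikes at (220,232) and (343,272) are clear of the fingers. Descending and gripping the body.

```bash
python3 -m creep '[{"x":3.5,"y":-4,"z":20,"rx":0,"ry":0,"rz":0,"hand":85},{"x":4,"y":-4,"z":40,"rx":0,"ry":0,"rz":0,"hand":85},{"x":0,"y":0,"z":40,"rx":0,"ry":0,"rz":0,"hand":85},{"x":0,"y":0,"z":35,"rx":0,"ry":0,"rz":0,"hand":85},{"x":0,"y":0,"z":30,"rx":0,"ry":0,"rz":0,"hand":85},{"x":0,"y":0,"z":25,"rx":0,"ry":0,"rz":0,"hand":85},{"x":0,"y":0,"z":17,"rx":0,"ry":0,"rz":0,"hand":85},{"x":0,"y":0,"z":10,"rx":0,"ry":0,"rz":0,"hand":85},{"x":0,"y":0,"z":0,"rx":0,"ry":0,"rz":0,"hand":60},{"x":0,"y":0,"z":0,"rx":0,"ry":0,"rz":0,"hand":50},{"x":0,"y":0,"z":0,"rx":0,"ry":0,"rz":0,"hand":45},{"x":0,"y":0,"z":0,"rx":0,"ry":0,"rz":0,"hand":30},{"x":0,"y":0,"z":0,"rx":0,"ry":0,"rz":0,"hand":20},{"x":0,"y":0,"z":0,"rx":0,"ry":0,"rz":0,"hand":20},{"x":0,"y":0,"z":0,"rx":0,"ry":0,"rz":0,"hand":20}]' 50
```

```text
clock: 4.62
eef_pos: [542.2, 57.6, 15.3]
tcp_rot: [-3.141, -0.001, -0.159]
contact_force: [-1.7, 0.2, 6.2]
opening: 0.453
grasp_force: 49.6
```

```bash
python3 -m creep '[{"x":0,"y":0,"z":-8,"rx":0,"ry":0,"rz":0,"hand":20},{"x":0,"y":0,"z":-20,"rx":0,"ry":0,"rz":0,"hand":20},{"x":0,"y":0,"z":-30,"rx":0,"ry":0,"rz":0,"hand":20},{"x":0,"y":0,"z":-30,"rx":0,"ry":0,"rz":0,"hand":20},{"x":0,"y":0,"z":-20,"rx":0,"ry":0,"rz":0,"hand":20},{"x":0,"y":0,"z":-8,"rx":0,"ry":0,"rz":-0.07,"hand":20},{"x":0,"y":0,"z":0,"rx":0,"ry":0,"rz":-0.07,"hand":20},{"x":0,"y":0,"z":0,"rx":0,"ry":0,"rz":-0.07,"hand":20},{"x":0,"y":0,"z":0,"rx":0,"ry":0,"rz":-0.07,"hand":20},{"x":0,"y":0,"z":0,"rx":0,"ry":0,"rz":0,"hand":20}]'; python3 - <<'E'
from mv import *
go(465.5,-323.5,60,0.119)
E
```

```text
clock: 5.88
eef_pos: [541.1, 57.3, 130.3]
tcp_rot: [-3.142, 0.001, 0.12]
contact_force: [-0.1, -0.1, -4.6]
opening: 0.462
grasp_force: 51.2
t 5.88 eef [541.1  57.3 130.3] rot [-3.142e+00  1.000e-03  1.200e-01] F [-0.1 -0.1 -4.6] op 0.462 g 51.2
now x -120.8 y 369.0 z 70.3 rz 0.001
after turn x -120.3 y 369.2 z 70.3 rz 0.001
```

```bash
python3 -m creep '[{"x":-3,"y":9,"z":0,"rx":0,"ry":0,"rz":0,"hand":20},{"x":-7,"y":21,"z":0,"rx":0,"ry":0,"rz":0,"hand":20},{"x":-10,"y":31,"z":0,"rx":0,"ry":0,"rz":0,"hand":20},{"x":-12,"y":37,"z":0,"rx":0,"ry":0,"rz":0,"hand":20},{"x":-12,"y":37,"z":0,"rx":0,"ry":0,"rz":0,"hand":20},{"x":-12,"y":37,"z":0,"rx":0,"ry":0,"rz":0,"hand":20},{"x":-12,"y":37,"z":0,"rx":0,"ry":0,"rz":0,"hand":20},{"x":-12,"y":37,"z":0,"rx":0,"ry":0,"rz":0,"hand":20},{"x":-12,"y":37,"z":0,"rx":0,"ry":0,"rz":0,"hand":20},{"x":-10,"y":31,"z":0,"rx":0,"ry":0,"rz":0,"hand":20},{"x":-9,"y":27,"z":0,"rx":0,"ry":0,"rz":0,"hand":20},{"x":-6,"y":18,"z":0,"rx":0,"ry":0,"rz":0,"hand":20},{"x":-3,"y":10,"z":5,"rx":0,"ry":0,"rz":0,"hand":20},{"x":0,"y":0,"z":20,"rx":0,"ry":0,"rz":0,"hand":20},{"x":0,"y":0,"z":25,"rx":0,"ry":0,"rz":0,"hand":20},{"x":0,"y":0,"z":20,"rx":0,"ry":0,"rz":0,"hand":20},{"x":0,"y":0,"z":0,"rx":0,"ry":0,"rz":0,"hand":20},{"x":0,"y":0,"z":0,"rx":0,"ry":0,"rz":0,"hand":20}]'; python3 - <<'E'
from mv import *
go(465.5,-323.5,20.5,0.119)
im=grab_frame("top");save("top2",im[220:380,360:540].repeat(3,0).repeat(3,1))
E
```

```text
clock: 8.12
eef_pos: [467.4, -323.3, 60.7]
tcp_rot: [3.141, -0.0, 0.121]
contact_force: [-0.7, -0.7, -5.4]
opening: 0.453
grasp_force: 51.6
t 8.12 eef [ 467.4 -323.3   60.7] rot [ 3.141 -0.     0.121] F [-0.7 -0.7 -5.4] op 0.453 g 51.6
now x -1.9 y -0.0 z 40.2 rz 0.002
after turn x -1.9 y -0.0 z 40.2 rz 0.002
```

View pics/top2.png

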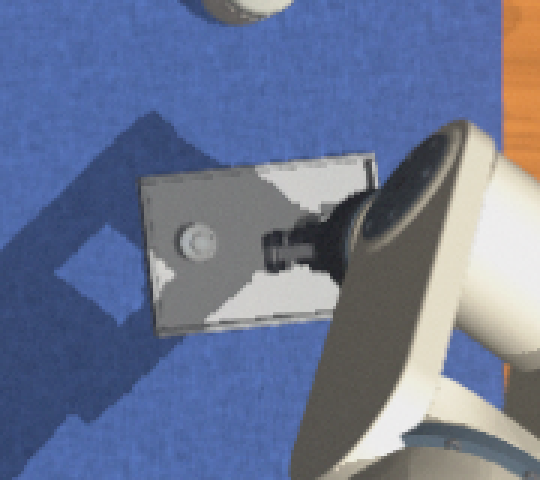

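The tray corners and the small weight at crop (200,240) are clear of the finger at (275,250). Lowering slowly.

```bash
python3 -m creep '[{"x":-2,"y":0,"z":10,"rx":0,"ry":0,"rz":0,"hand":20},{"x":0,"y":0,"z":12,"rx":0,"ry":0,"rz":0,"hand":20},{"x":0,"y":0,"z":9,"rx":0,"ry":0,"rz":0,"hand":20},{"x":0,"y":0,"z":5,"rx":0,"ry":0,"rz":0,"hand":20},{"x":0,"y":0,"z":2,"rx":0,"ry":0,"rz":0,"hand":20},{"x":0,"y":0,"z":1,"rx":0,"ry":0,"rz":0,"hand":20},{"x":0,"y":0,"z":0,"rx":0,"ry":0,"rz":0,"hand":20},{"x":0,"y":0,"z":0,"rx":0,"ry":0,"rz":0,"hand":20}]'
```

```text
clock: 9.18
eef_pos: [465.2, -323.8, 21.5]
tcp_rot: [3.141, -0.0, 0.121]
contact_force: [-0.1, -1.0, -5.4]
opening: 0.455
grasp_force: 51.6
```

```bash
python3 -m creep '[{"x":0,"y":0,"z":0.7,"rx":0,"ry":0,"rz":0,"hand":20},{"x":0,"y":0,"z":0.7,"rx":0,"ry":0,"rz":0,"hand":20},{"x":0,"y":0,"z":0,"rx":0,"ry":0,"rz":0,"hand":20},{"x":0,"y":0,"z":0,"rx":0,"ry":0,"rz":0,"hand":20}]'
```

```text
clock: 9.68
eef_pos: [465.1, -323.7, 20.3]
tcp_rot: [3.141, -0.0, 0.121]
contact_force: [-2.5, 1.0, 5.1]
opening: 0.457
grasp_force: 52.4
```

Contact (the vertical force has reversed). Releasing, then rising straight up.

```bash
python3 -m creep '[{"x":0,"y":0,"z":0,"rx":0,"ry":0,"rz":0,"hand":42},{"x":0,"y":0,"z":0,"rx":0,"ry":0,"rz":0,"hand":46},{"x":0,"y":0,"z":0,"rx":0,"ry":0,"rz":0,"hand":54},{"x":0,"y":0,"z":0,"rx":0,"ry":0,"rz":0,"hand":56},{"x":0,"y":0,"z":0,"rx":0,"ry":0,"rz":0,"hand":56},{"x":0,"y":0,"z":-10,"rx":0,"ry":0,"rz":0,"hand":56},{"x":0,"y":0,"z":-25,"rx":0,"ry":0,"rz":0,"hand":56},{"x":0,"y":0,"z":-35,"rx":0,"ry":0,"rz":0,"hand":56},{"x":0,"y":0,"z":-40,"rx":0,"ry":0,"rz":0,"hand":56},{"x":0,"y":0,"z":-35,"rx":0,"ry":0,"rz":0,"hand":70},{"x":0,"y":0,"z":-15,"rx":0,"ry":0,"rz":0.07,"hand":70},{"x":0,"y":0,"z":0,"rx":0,"ry":0,"rz":0.07,"hand":70},{"x":0,"y":0,"z":0,"rx":0,"ry":0,"rz":0.07,"hand":70},{"x":0,"y":0,"z":0,"rx":0,"ry":0,"rz":0.07,"hand":70},{"x":0,"y":0,"z":0,"rx":0,"ry":0,"rz":0,"hand":70}]'; python3 - <<'E'
from mv import *
go(606.5,50,120,-0.1595)
E
```

```text
clock: 11.55
eef_pos: [465.0, -323.6, 180.5]
tcp_rot: [3.141, -0.0, -0.159]
contact_force: [0.8, 0.7, 0.3]
opening: 0.817
grasp_force: 0.0
t 11.55 eef [ 465.  -323.6  180.5] rot [ 3.141 -0.    -0.159] F [0.8 0.7 0.3] op 0.817 g 0.0
now x 80.7 y -391.3 z 60.5 rz 0.001
after turn x 80.4 y -391.4 z 60.5 rz 0.001
```

```bash
python3 -m creep '[{"x":4,"y":-21,"z":0,"rx":0,"ry":0,"rz":0,"hand":60},{"x":8,"y":-40,"z":0,"rx":0,"ry":0,"rz":0,"hand":60},{"x":8,"y":-40,"z":0,"rx":0,"ry":0,"rz":0,"hand":60},{"x":8,"y":-40,"z":0,"rx":0,"ry":0,"rz":0,"hand":60},{"x":8,"y":-40,"z":0,"rx":0,"ry":0,"rz":0,"hand":60},{"x":8,"y":-40,"z":0,"rx":0,"ry":0,"rz":0,"hand":60},{"x":8,"y":-40,"z":0,"rx":0,"ry":0,"rz":0,"hand":60},{"x":8,"y":-40,"z":0,"rx":0,"ry":0,"rz":0,"hand":60},{"x":8,"y":-40,"z":0,"rx":0,"ry":0,"rz":0,"hand":60},{"x":8,"y":-30,"z":0,"rx":0,"ry":0,"rz":0,"hand":60},{"x":4,"y":-20,"z":0,"rx":0,"ry":0,"rz":0,"hand":60},{"x":0,"y":0,"z":0,"rx":0,"ry":0,"rz":0,"hand":60},{"x":0,"y":0,"z":0,"rx":0,"ry":0,"rz":0,"hand":60}]'; python3 - <<'E'
from mv import *
go(606.5,50,65,-0.1595)
im=grab_frame("wrist");c=get_calibration("wrist")
t=grab_frame("top")[255:340,395:500].repeat(5,0).repeat(5,1)
w=np.zeros((480,800,3),np.uint8);w[:425,:525]=t;w[:,525:]=im[0:480,180:455];save("mix",w)
print(proj(c,[[606.5,50,90]]).round(1))
E
```

```text
clock: 13.18
eef_pos: [605.5, 49.3, 179.8]
tcp_rot: [3.141, 0.001, -0.159]
contact_force: [-0.5, -0.8, -0.4]
opening: 0.7
grasp_force: 0.0
t 13.18 eef [605.5  49.3 179.8] rot [ 3.141e+00  1.000e-03 -1.590e-01] F [-0.5 -0.8 -0.4] op 0.7 g 0.0
now x 0.9 y -0.8 z 114.8 rz 0.001
after turn x 0.9 y -0.8 z 114.8 rz 0.001
[[317.5 244.3]]
```

View pics/mix.png

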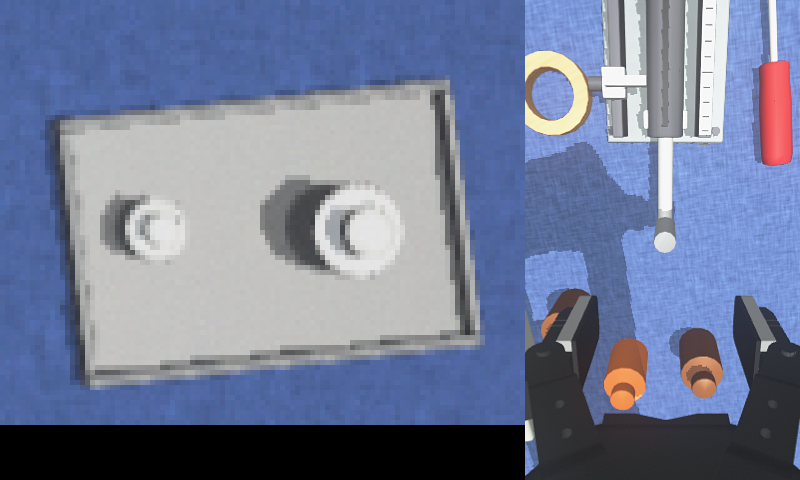

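The large weight stands upright in the tray (crop 360,228), the small one is untouched (157,228); handle top at wrist pixel (320,241), about 3 px from prediction. Descending to grip.

```bash
python3 -m creep '[{"x":2,"y":0,"z":15,"rx":0,"ry":0,"rz":0,"hand":60},{"x":0,"y":0,"z":30,"rx":0,"ry":0,"rz":0,"hand":60},{"x":0,"y":0,"z":35,"rx":0,"ry":0,"rz":0,"hand":60},{"x":0,"y":0,"z":28,"rx":0,"ry":0,"rz":0,"hand":60},{"x":0,"y":0,"z":18,"rx":0,"ry":0,"rz":0,"hand":60},{"x":0,"y":0,"z":0,"rx":0,"ry":0,"rz":0,"hand":40},{"x":0,"y":0,"z":0,"rx":0,"ry":0,"rz":0,"hand":25},{"x":0,"y":0,"z":0,"rx":0,"ry":0,"rz":0,"hand":15},{"x":0,"y":0,"z":0,"rx":0,"ry":0,"rz":0,"hand":4},{"x":0,"y":0,"z":0,"rx":0,"ry":0,"rz":0,"hand":4},{"x":0,"y":0,"z":0,"rx":0,"ry":0,"rz":0,"hand":4},{"x":0,"y":0,"z":0,"rx":0,"ry":0,"rz":0,"hand":4},{"x":0,"y":0,"z":0,"rx":0,"ry":0,"rz":0,"hand":4}]' 90
```

```text
clock: 14.9
eef_pos: [608.9, 49.6, 55.2]
tcp_rot: [-3.141, -0.002, -0.159]
contact_force: [-0.2, 0.4, 6.0]
opening: 0.161
grasp_force: 87.7
```

```bash
python3 -m creep '[{"x":-2,"y":0,"z":0,"rx":0,"ry":0,"rz":0,"hand":4},{"x":-4,"y":0,"z":0,"rx":0,"ry":0,"rz":0,"hand":4},{"x":-6,"y":0,"z":0,"rx":0,"ry":0,"rz":0,"hand":4},{"x":-8,"y":0,"z":0,"rx":0,"ry":0,"rz":0,"hand":4},{"x":-8,"y":0,"z":0,"rx":0,"ry":0,"rz":0,"hand":4},{"x":-8,"y":0,"z":0,"rx":0,"ry":0,"rz":0,"hand":4},{"x":-6,"y":0,"z":0,"rx":0,"ry":0,"rz":0,"hand":4},{"x":-4,"y":0,"z":0,"rx":0,"ry":0,"rz":0,"hand":4},{"x":-3,"y":0,"z":0,"rx":0,"ry":0,"rz":0,"hand":4},{"x":-1,"y":0,"z":0,"rx":0,"ry":0,"rz":0,"hand":4},{"x":0,"y":0,"z":0,"rx":0,"ry":0,"rz":0,"hand":4},{"x":0,"y":0,"z":0,"rx":0,"ry":0,"rz":0,"hand":4}]'; python3 - <<'E'
from mv import *
go(0,0,0,-0.1595)
c=get_calibration("wrist");im=grab_frame("wrist")
t=grab_frame("top")[140:215,278:338];s=grab_frame("scene")[245:320,340:440]
w=np.zeros((600,800,3),np.uint8)
w[:450,:360]=t.repeat(6,0).repeat(6,1);w[:300,400:800]=s.repeat(4,0).repeat(4,1)
w[300:600,400:800]=im[0:225,160:460].repeat(2,0).repeat(2,1)[:300,100:500];save("pull",w)
E
```

```text
clock: 16.4
eef_pos: [561.5, 57.4, 55.2]
tcp_rot: [-3.14, -0.006, -0.159]
contact_force: [7.3, -1.9, 5.2]
opening: 0.164
grasp_force: 87.6
t 16.4 eef [561.5  57.4  55.2] rot [-3.14  -0.006 -0.159] F [ 7.3 -1.9  5.2] op 0.164 g 87.6
now x -545.3 y 145.6 z 55.2 rz 0.000
after turn x -545.2 y 145.8 z 55.2 rz 0.000
```

View pics/pull.png

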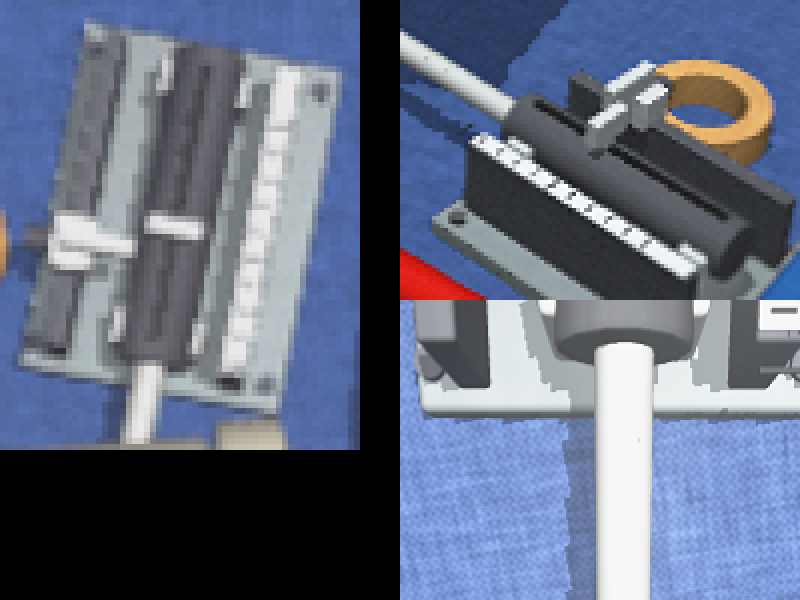

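Top crop: pointer centre at full pixel (307.2,177.8), rider tip about (298.8,180.5), so roughly 9 mm short. Computing exactly.

```bash
cat > pr.py <<'E'
from mv import *
phi=-0.1595;u=np.array([np.cos(phi),np.sin(phi)])
def rel(pp,rp):
    c=get_calibration("top");P=plane(c,[pp,rp],70)[:,:2]-[606.3,50]
    v=np.array([-u[1],u[0]]);print("pointer",P[0]@u,P[0]@v,"rider",P[1]@u,P[1]@v,"diff",(P[0]-P[1])@u)
E
python3 - <<'E'
from pr import *
rel([278+175/6,140+227/6],[278+130/6,140+244/6])
E
```

```text
pointer 117.58471060449025 -0.122592281266817 rider 108.44373635185643 14.722386116312139 diff 9.140974252633825
```

```bash
python3 -m creep '[{"x":-1.5,"y":0,"z":0,"rx":0,"ry":0,"rz":0,"hand":4},{"x":-2.5,"y":0,"z":0,"rx":0,"ry":0,"rz":0,"hand":4},{"x":-2.5,"y":0,"z":0,"rx":0,"ry":0,"rz":0,"hand":4},{"x":-2,"y":0,"z":0,"rx":0,"ry":0,"rz":0,"hand":4},{"x":-1,"y":0,"z":0,"rx":0,"ry":0,"rz":0,"hand":4},{"x":0,"y":0,"z":0,"rx":0,"ry":0,"rz":0,"hand":4},{"x":0,"y":0,"z":0,"rx":0,"ry":0,"rz":0,"hand":4},{"x":0,"y":0,"z":0,"rx":0,"ry":0,"rz":0,"hand":4}]'; python3 - <<'E'
from mv import *
t=grab_frame("top");s=grab_frame("scene")[250:290,370:420]
w=np.zeros((400,800,3),np.uint8)
w[:400,:400]=cv2.resize(t[160:200,285:325],(400,400),interpolation=cv2.INTER_CUBIC);w[:320,400:800]=cv2.resize(s,(400,320),interpolation=cv2.INTER_CUBIC)
save("fin",w)
E
```

```text
clock: 17.55
eef_pos: [552.4, 58.9, 55.2]
tcp_rot: [-3.14, -0.007, -0.159]
contact_force: [8.4, -0.9, 3.7]
opening: 0.166
grasp_force: 87.6
```

View pics/fin.png

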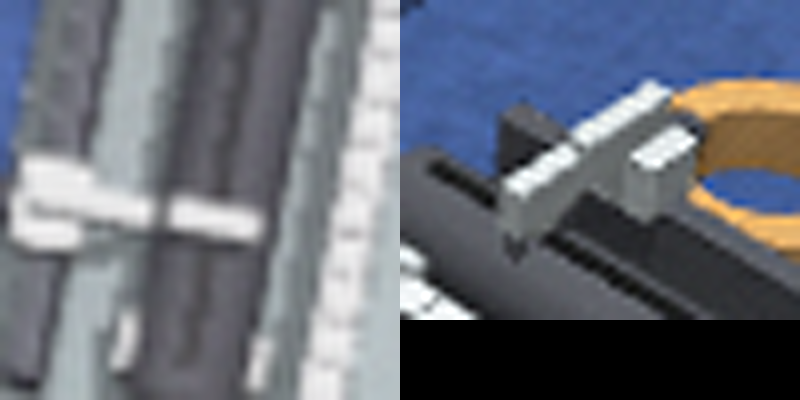

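The pointer (215,218) and the rider blade (110,200) lie in one line in both views, within about 1 mm. Holding briefly, then handing in.

```bash
python3 -m creep '[{"x":0,"y":0,"z":0,"rx":0,"ry":0,"rz":0,"hand":4},{"x":0,"y":0,"z":0,"rx":0,"ry":0,"rz":0,"hand":4},{"x":0,"y":0,"z":0,"rx":0,"ry":0,"rz":0,"hand":4},{"x":0,"y":0,"z":0,"rx":0,"ry":0,"rz":0,"hand":4}]' && python3 -c "
from rig import *
print(sign_off())"
```

```text
clock: 18.15
eef_pos: [552.4, 58.9, 55.2]
tcp_rot: [-3.14, -0.006, -0.159]
contact_force: [7.8, -1.7, 3.7]
opening: 0.165
grasp_force: 87.6
the job is handed in; nothing more can be done
None
```

I handed the job in at 18.2 s: the large weight stands upright and let go in the tray, and the gripper holds the rod steady with its pointer level with the rider (within about 1 mm by eye in two views); the hand-in returned no verdict.

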